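# Close and lock the rover's battery bay

## Task

Close the battery bay of the classroom rover: first turn its T-shaped turn-button in line with the bay, then lay the loose slotted lid on lengthwise between the two end cheeks so that the T-head comes up through the slot. Press the lid down against the springy plate underneath and, while it is held down, turn the T-head a full quarter turn across the lid so that it holds the lid shut when you let go. Leave the other things on the table where they are.

Things in the scene. Friction and masses are not known exactly. Their poses are not given: they have to be found in the camera images.
- rover: Four-wheeled black and aluminium classroom robot, fixed on a plywood board (250 x 170 mm). Origin: on the table under the middle of the rover, straight below the axis of the T-head; x along the rover's length (and the bay's), y across, z up. Black deck at 85 mm height (210 x 100 mm); nothing on the rover is higher than 112 mm except the T-head. It cannot move.
- bay (a point): Centre of the open bay on top of the rover, on the T-head's axis, 95 mm above the table: the height of the two hard seats on which a fully pressed lid rests; axes as the rover. Upright aluminium end cheeks (6 mm thick, 40 mm wide, tops 17 mm above this point) stand at the bay's two ends, inner faces 78 mm from the centre along x.
- plate (a joint): How far the sprung steel plate (78 x 50 mm) in the middle of the bay is pushed down, in m. At 0 its top stands 8 mm above the seats, so a lid merely laid on it stands 8 mm proud, and it pushes up with 5 N; at 0.008 the lid is down on the seats and it pushes with 9 N.
- wing_top (a point): Middle of the top of the steel T-head (turn-button) on the bay's axis, 43 mm above the seats. A crossbar 56 mm long, 10 mm wide (6 mm in the top 6 mm), 24 mm tall, underside 19 mm above the seats, on a 9 mm post; x along the crossbar, z up. It only turns about the post, never up or down.
- wing (a joint): Angle of the T-head: 0 = crossbar along the bay (the slot passes over it), 1.57 = across (locks); grows counter-clockwise from above, stops at both ends, stays where left (friction 0.05 N m). Starts partly turned. A proud lid's slot keeps it from turning; with the lid on the seats the crossbar clears it by 3 mm; once turned, the plate lifts the lid those 3 mm against it.
- lid: Loose grey plastic lid lying flat on the table: 150 x 62 mm plate, 16 mm thick, about 0.2 kg, with a slot 62 x 14 mm right through its middle, lengthwise, and thin dark ribs on top at both ends. Origin: centre of its underside; x along its length, y across, z up. The same either way round. It can be gripped across its 62 mm width.
- screwdriver: Screwdriver, about 170 mm, lying between the rover's place and the lid's; leave alone.
- wrench: Wrench, about 150 mm, lying between them too, nearer the robot; leave alone.
- screw_jar: Clear jar, 64 mm wide, 80 mm tall, on the left; leave alone.
- spare_wheel: Spare rubber wheel lying flat, 72 mm wide, 28 mm thick, on the right; leave alone.
- battery: Black battery pack, 110 x 45 x 30 mm, on the left; leave alone.
- gearmotor: Small yellow gear motor, 100 mm long, on the right; leave alone.
- beam: Aluminium construction beam, 160 x 16 x 16 mm, on the left; leave alone.
Things that resemble listed ones, but are neither listed nor needed, are in the scene too. Of the things that look like the lid, the largest one is meant.

How it is judged:
By the outcome, as a careful person would: the job done as asked, in the order asked, and still so for the second after the job is handed in, with the robot touching nothing.
It also fails if it takes over 61 s, if anything falls off the work surface, if the arm or the gripper's body presses on something with over 40 N, if the wrist force passes 120 N, or if a joint passes its speed limit or range.

## Robot

A 6-joint arm with a two-finger parallel gripper is mounted at the origin on the work surface. World frame = base frame: x ahead of the robot, y to its left, z up, the work surface at z = 0. Lengths are in m, angles in degrees, forces in N, time in s.
With the tool pointing down it reaches from about 0.3 to 0.75 m from the base axis. Payload 8.5 kg.
Tool frame: the origin (TCP) lies between the finger pads; the fingertips stand 22 mm ahead of it and the grasp point (between the pads) lies 3 mm ahead of it (env.nose_length is the distance from the TCP to the fingertips, in m); z points along the fingers, x is the direction in which the jaws open and shut, and the axes are right-handed (so a half turn about z gives the same grasp; the last joint's range is limited). The gripper opens to 85 mm and grips with 20 to 120 N. Pads are 22 mm wide; open, the fingers measure 114 mm over their backs; the gripper's body (76 mm by 85 mm) begins 54 mm behind the grasp point. The pads swing forward as they close: fully open they stand 13 mm farther back than shut.
Start: joints at [-89.399, 21.807, 74.336, -0, 83.858, -12.336], TCP at [0.123, -0.536, 0.253] pointing down, gripper open.
Joint ranges: [-178.18, 178.18], [-50.72, 133.34], [12.68, 142.11], [-81.47, 261.47], [9.98, 163.14], [-165.26, 165.26]. Speed limits (degrees/s): [136.94, 136.94, 180, 180, 180, 180].

## Interface

Orientations are given as a 3x3 rotation matrix whose columns are the frame's x, y, z axes.
In Python, from rig import env gives the robot as it stands.
- The arm moves only by the tool arm_command, never from a script. Its argument "steps" is a list of rows, each an object with "delta_pos": the shift along the world's x, y, z in mm, a list of three; "dr": the turn, a rotation vector about the world's x, y, z in degrees, a list of three. In form: [{"delta_pos": [dx, dy, dz], "dr": [wx, wy, wz]}, ...]. A call has 1 to 20 rows; each row shifts and turns the commanded pose from where the row before left it; what a row does not reach is not made up. A row lasts 1/10 s, in which the tool goes at most 50 mm and 8.59 degrees, less where a joint would pass 70% of its speed; a pose out of reach is approached as far as the arm can. A call with a gripper value outside its range is refused whole. "grip" is the opening, from 0 (shut) to 1 (fully open), set as the call begins (left out, the last holds). The fingers move at their own pace and stop on an object; "squeeze" is the grip in N (left out, the last holds). Time passes only in rows, so rows that do not move let the fingers close. It gives the time, the measured TCP pose, the force and the opening at its end, in the units of the state.
- env.observe(): the state, without advancing time (a new reading comes with each control period).
- env.get_image(name): name is "scene" or "side" or "wrist"; returns the picture (400x640x3 uint8, blue, green, red); there is no depth.
- env.get_calibration(name): a dict with "fx", "fy", "cx", "cy" (pixels), "view" (4x4, takes a point from world to camera coordinates). Camera axes: x right, y up, looking along -z (the intrinsics and any distortion apply to the point x, -y, -z); pixel columns grow to the right and rows downward; lengths in m; the calibration is good to about 2 mm. The wrist camera is an equidistant fisheye: a pixel r from the principal point sees the ray r / f radians off the axis. A picture is of the moment at which its call begins: read the wrist's pose just before it. get_calibration takes no time and is no camera call; for the wrist camera it gives the pose at the moment of the call.
- env.close_job(): hands the job in, once; it reports no verdict.
The state is a dict: "time_s": time; "q": joint angles; "qvel": joint speeds; "joint_efforts": joint torques, N m; "position": TCP position; "tool_rot": TCP orientation; "ft_force": force on the tool from outside, world axes, zero at the start; "wrist_torque": the same for the moment, N m; "grip_width": finger opening in m.
Only numpy, scipy, OpenCV 4.12 (cv2) and the standard library are available. Lean on these libraries where they do the work, as an engineer would, in place of code of your own. Each camera call takes 0.05 s, during which the arm holds its last target. There are 200 camera calls.

## Working session

There is one attempt and no reset: what is moved stays moved. The work goes in short steps, Python scripts to look and compute and a tool call to move; the robot and the scene stay as the last step left them, time stands still between calls to the robot, and variables do not carry over. Pictures are saved under pics/ and viewed, about 8 in all and at most 12, crops included, and the job is handed in when it is done.

Besides the shell and the picture viewer there is one more tool, called in YAML: its name, and indented under it one key for each argument. arm_command: Moves the arm, as the interface text tells. Its arguments: {"type":"object","properties":{"steps":{"type":"array"},"grip":{"type":"number"},"squeeze":{"type":"number"}},"required":["steps"]}

```bash
mkdir -p pics
cat > h.py <<'E'
import numpy as np, cv2
from rig import env
def pix(name,p,c=None):
    c=c or env.get_calibration(name); V=np.array(c['view']); q=V@np.append(p,1); v=np.array([q[0],-q[1],-q[2]])
    if name=='wrist':
        t=np.arctan2(np.hypot(v[0],v[1]),v[2]); r=np.hypot(v[0],v[1])+1e-12; return np.array([c['cx']+c['fx']*t*v[0]/r,c['cy']+c['fy']*t*v[1]/r])
    return np.array([c['cx']+c['fx']*v[0]/v[2],c['cy']+c['fy']*v[1]/v[2]])
def at(name,u,v,z,c=None):
    c=c or env.get_calibration(name); V=np.array(c['view']); a,b=(u-c['cx'])/c['fx'],(v-c['cy'])/c['fy']
    if name=='wrist':
        t=np.hypot(a,b); s=np.sinc(t/np.pi); d=np.array([a/t*np.sin(t) if t else 0,b/t*np.sin(t) if t else 0,np.cos(t)])
    else: d=np.array([a,b,1.])
    R=V[:3,:3]; o=-R.T@V[:3,3]; w=R.T@np.array([d[0],-d[1],-d[2]])
    return o+w*(z-o[2])/w[2]
E
python3 - <<'E'
from h import *
for n in ('scene','side','wrist'):
    c=env.get_calibration(n); print(n,c)
    cv2.imwrite(f'pics/{n}0.png',env.get_image(n))
print(env.observe(),env.nose_length)
E
```

```text
scene {'fx': 447.40737513758273, 'fy': 447.40737513758273, 'cx': 315.36443582617636, 'cy': 207.2470083394599, 'view': array([[ 0.37807821,  0.92563796,  0.01585052, -0.18576289],
       [-0.57618276,  0.22187256,  0.78662952,  0.19215165],
       [ 0.72461734, -0.30654028,  0.61722181, -1.65624003],
       [ 0.        ,  0.        ,  0.        ,  1.        ]])}
side {'fx': 426.6181434326536, 'fy': 426.6181434326536, 'cx': 314.0640919714685, 'cy': 199.92879019393226, 'view': array([[-0.89884801, -0.43799684,  0.01519934,  0.44138475],
       [ 0.31831388, -0.62861286,  0.70959294, -0.23305885],
       [-0.30124496,  0.64265437,  0.70444789, -1.15833734],
       [ 0.        ,  0.        ,  0.        ,  1.        ]])}
wrist {'fx': 309.70691628693146, 'fy': 309.70691628693146, 'cx': 326.7862610399129, 'cy': 195.17866961661312, 'view': array([[ 0.22425253, -0.97453027, -0.00124787, -0.54979508],
       [ 0.92975419,  0.21433229, -0.29936401,  0.03965551],
       [ 0.29200675,  0.06597292,  0.95413816, -0.38050687],
       [ 0.        ,  0.        ,  0.        ,  1.        ]])}
{'time_s': 0.15, 'q': array([-8.93985929e+01,  2.18314631e+01,  7.43722124e+01,  5.49042622e-04,
        8.38572222e+01, -1.23348961e+01]), 'qvel': array([-0.00973607, -0.13798273, -0.17346144, -0.00653931, -0.05741864,
       -0.08229185]), 'joint_efforts': array([ 1.68878432e-03, -4.48634577e+01, -2.31340402e+01, -2.60370070e-04,
        3.78018376e-03, -2.99232374e-05]), 'position': array([ 0.12313336, -0.53583747,  0.25287488]), 'tool_rot': array([[ 2.23866686e-01, -9.74619776e-01, -1.62913586e-06],
       [-9.74619225e-01, -2.23866561e-01,  1.06290630e-03],
       [-1.03629421e-03, -2.36361523e-04, -9.99999435e-01]]), 'ft_force': array([-0.44214474, -0.28261553,  0.05156825]), 'wrist_torque': array([ 0.07760659, -0.03014854, -0.00302875]), 'grip_width': 0.08522635676570528} 0.022
```

View pics/scene0.png

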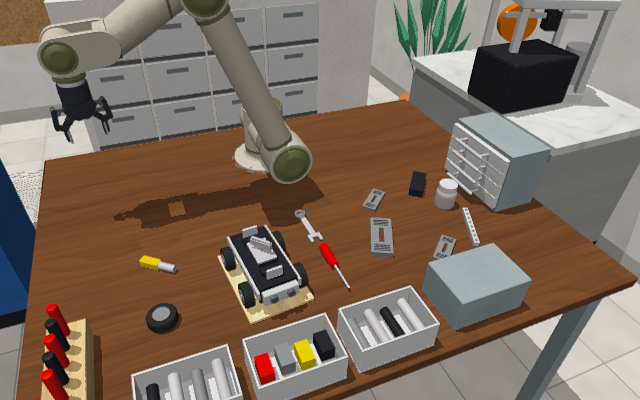

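View pics/side0.png

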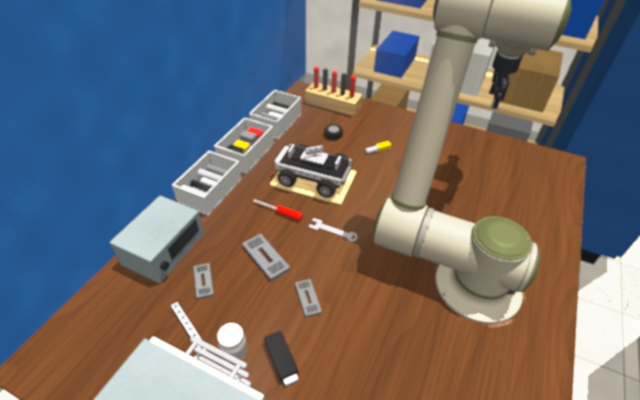

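Lid candidates in the scene view: (381,236), the largest, and smaller ones at (373,199) and (444,247). I choose (381,236). The rover is at (265,265).

Run:
```python
from h import *
im=cv2.imread('pics/scene0.png')
a=cv2.resize(im[215:325,210:320],(550,550),interpolation=cv2.INTER_CUBIC)
b=cv2.resize(im[205:265,360:405],(250,333),interpolation=cv2.INTER_CUBIC)
o=np.zeros((550,800,3),np.uint8);o[:,:550]=a;o[:333,550:]=b
cv2.imwrite('pics/c1.png',o)
for u,v in((381,236),(373,199),(444,247)):print(at('scene',u,v,.016))
```

```text
[0.56600013 0.17358932 0.016     ]
[0.40038785 0.23567525 0.016     ]
[0.67116501 0.31675029 0.016     ]
```

View pics/c1.png

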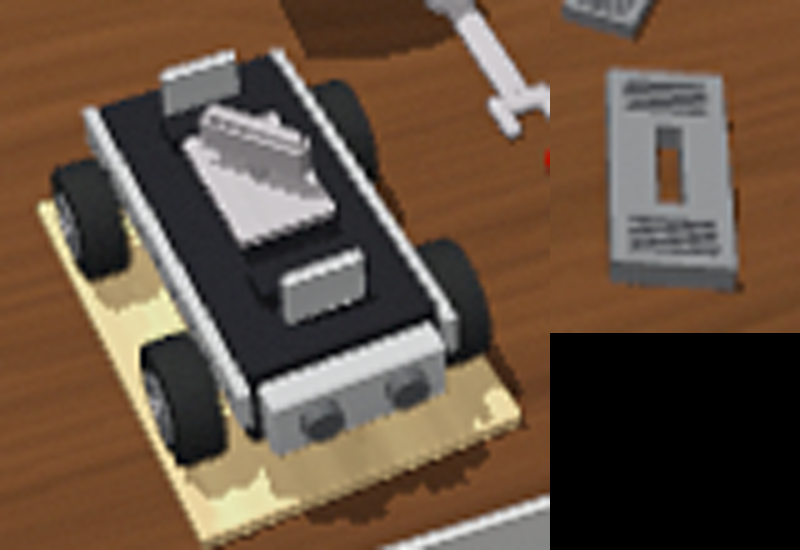

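Run:
```python
from h import *
A=lambda X,Y,z:at('scene',210+X/5-.4,215+Y/5-.4,z)
B=lambda X,Y,z:at('scene',360+(X-550)/5.556-.4,205+Y/5.55-.4,z)
b1,b2=A(205,112,.138),A(308,150,.138)
f1,f2,n1,n2=A(163,72,.112),A(236,53,.112),A(283,278,.112),A(362,252,.112)
print('bar',b1,b2,(b1+b2)/2,np.linalg.norm(b1-b2),np.degrees(np.arctan2(*(b2-b1)[1::-1])))
F,N=(f1+f2)/2,(n1+n2)/2
print('cheeks',F,N,(F+N)/2,np.linalg.norm(F-N),np.degrees(np.arctan2(*(N-F)[1::-1])),np.linalg.norm(f1-f2),np.linalg.norm(n1-n2))
L=[B(*p,.016) for p in((610,71),(720,74),(738,266),(610,262))]
print('lid',L,np.mean(L,0)); l1,l2=(L[0]+L[1])/2,(L[2]+L[3])/2
print(np.linalg.norm(l1-l2),np.linalg.norm(L[0]-L[1]),np.degrees(np.arctan2(*(l2-l1)[1::-1])))
```

```text
bar [ 0.56921012 -0.205507    0.138     ] [ 0.61343975 -0.1669186   0.138     ] [ 0.59132493 -0.1862128   0.138     ] 0.058696885611695004 41.10325577036684
cheeks [ 0.50229578 -0.19147544  0.112     ] [ 0.66426424 -0.17718396  0.112     ] [ 0.58328001 -0.1843297   0.112     ] 0.16259775073184082 5.042499700984395 0.03943468785588161 0.03985859200001545
lid [array([0.47974698, 0.18456591, 0.016     ]), array([0.50371045, 0.23947416, 0.016     ]), array([0.63891636, 0.17250771, 0.016     ]), array([0.61320188, 0.11434456, 0.016     ])] [0.55889392 0.17772309 0.016     ]
0.15083030352686128 0.059909629383835504 -27.05048022092565
```

arm_command:
  steps:
    - {"delta_pos":[33,25,1],"dr":[0,0,2]}
    - {"delta_pos":[33,25,1],"dr":[0,0,2]}
    - {"delta_pos":[33,25,1],"dr":[0,0,2]}
    - {"delta_pos":[33,25,1],"dr":[0,0,2]}
    - {"delta_pos":[33,25,1],"dr":[0,0,2]}
    - {"delta_pos":[33,25,1],"dr":[0,0,2]}
    - {"delta_pos":[33,25,1],"dr":[0,0,2]}
    - {"delta_pos":[33,25,1],"dr":[0,0,2]}
    - {"delta_pos":[33,25,1],"dr":[0,0,2]}
    - {"delta_pos":[33,25,1],"dr":[0,0,2]}
    - {"delta_pos":[33,25,1],"dr":[0,0,2]}
    - {"delta_pos":[33,25,1],"dr":[0,0,2]}
    - {"delta_pos":[33,25,1],"dr":[0,0,2]}
    - {"delta_pos":[33,25,1],"dr":[0,0,2]}
    - {"delta_pos":[0,0,0],"dr":[0,0,0]}
    - {"delta_pos":[0,0,0],"dr":[0,0,0]}

```text
time_s: 1.75
position: [0.5853, -0.1854, 0.2667]
tool_rot: [[0.656, -0.755, -0.001], [-0.755, -0.656, 0.0], [-0.001, 0.001, -1.0]]
ft_force: [0.4, -0.6, -0.4]
grip_width: 0.0854
```

```bash
cat > look.py <<'E'
import sys,pickle
from h import *
n=sys.argv[1]; s=env.observe(); c=env.get_calibration('wrist'); im=env.get_image('wrist'); pickle.dump(c,open(f'pics/{n}.pkl','wb'))
cv2.imwrite(f'pics/{n}.png',im); R=s['tool_rot']
print(s['time_s'],s['position'].round(4),'yaw',np.degrees(np.arctan2(R[1,0],R[0,0])),'zax',R[:,2].round(4),s['ft_force'].round(1),s['grip_width'])
E
python3 look.py w1; python3 -c "
import cv2;im=cv2.imread('pics/w1.png');cv2.imwrite('pics/w1b.png',cv2.resize(im,(800,500),interpolation=cv2.INTER_CUBIC))"
```

```text
1.75 [ 0.5853 -0.1854  0.2667] yaw -48.98701283893595 zax [-1.1e-03  3.0e-04 -1.0e+00] [ 0.4 -0.6 -0.4] 0.08540757469092278
```

View pics/w1b.png

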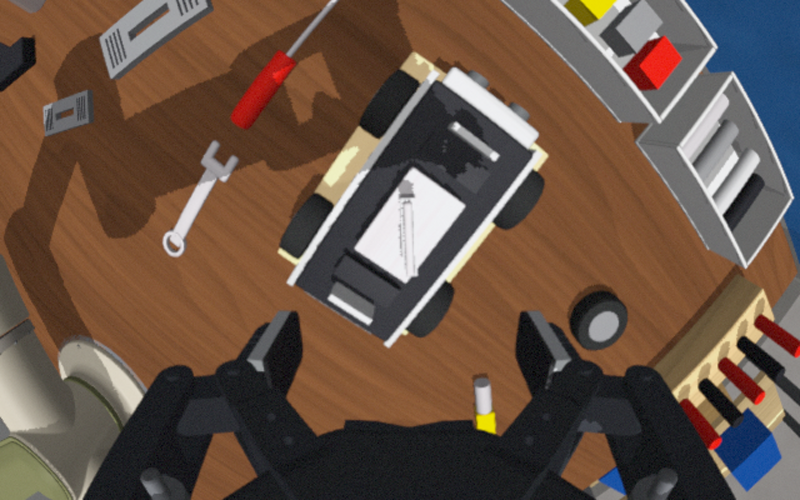

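```bash
python3 -c "
import cv2;im=cv2.imread('pics/w1.png')[85:265,240:420];cv2.imwrite('pics/w1c.png',cv2.resize(im,(594,594),interpolation=cv2.INTER_CUBIC))"
```

```text
(no output)
```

View pics/w1c.png

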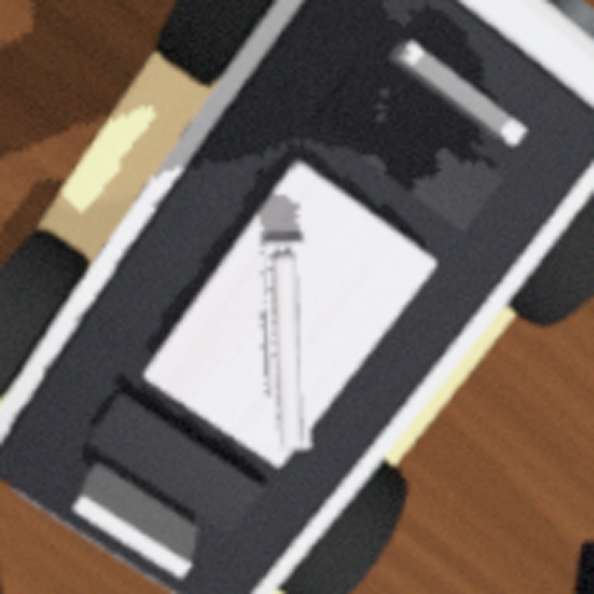

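Run:
```python
from h import *
import pickle
c=pickle.load(open('pics/w1.pkl','rb'))
A=lambda X,Y,z:at('wrist',240+X/3.3-.35,85+Y/3.3-.35,z,c)
ang=lambda d:np.degrees(np.arctan2(d[1],d[0]))
a,b=A(283,250,.138),A(297,448,.138);print('bar',(a+b)/2,np.linalg.norm(a-b),ang(a-b))
P=[A(*p,.103) for p in((297,160),(437,262),(283,468),(145,376))];print('plate',np.mean(P,0),ang(P[0]-P[3]),ang(P[1]-P[2]),np.linalg.norm(P[0]-P[3]),np.linalg.norm(P[0]-P[1]))
F=[A(*p,.112) for p in((406,48),(518,133))];N=[A(*p,.112) for p in((78,503),(185,570))]
f,n=np.mean(F,0),np.mean(N,0);print('cheeks',f,n,(f+n)/2,ang(f-n),np.linalg.norm(f-n))
for p in((175,30),):pass
# lid corners coarse from w1b (x0.8)
L=[at('wrist',u*.8,v*.8,.016,c) for u,v in((100,45),(114,77),(212,5))];print(L,ang(L[2]-L[1]))
```

```text
bar [ 0.58655284 -0.18533275  0.138     ] 0.0530752153899416 44.95036956516913
plate [ 0.58573482 -0.18572823  0.103     ] 5.7787629130037494 6.28167523046853 0.07751370352112448 0.04949826719699752
cheeks [ 0.66679534 -0.17720797  0.112     ] [ 0.50464478 -0.19277345  0.112     ] [ 0.58572006 -0.18499071  0.112     ] 5.483247897773605 0.16289594905102378
[array([0.50025633, 0.23034435, 0.016     ]), array([0.48304354, 0.17991929, 0.016     ]), array([0.6166304 , 0.11218005, 0.016     ])] -26.888660411851685
```

arm_command:
  grip: 0.45
  squeeze: 30
  steps:
    - {"delta_pos":[0.5,0,-10],"dr":[0,0,1]}
    - {"delta_pos":[0,0,-20],"dr":[0,0,2]}
    - {"delta_pos":[0,0,-20],"dr":[0,0,0]}
    - {"delta_pos":[0,0,-20],"dr":[0,0,0]}
    - {"delta_pos":[0,0,-20],"dr":[0,0,0]}
    - {"delta_pos":[0,0,-20],"dr":[0,0,0]}
    - {"delta_pos":[0,0,-14],"dr":[0,0,0]}
    - {"delta_pos":[0,0,-10],"dr":[0,0,0]}
    - {"delta_pos":[0,0,0],"dr":[0,0,0]}
    - {"delta_pos":[0,0,0],"dr":[0,0,0]}

```text
time_s: 2.8
position: [0.5856, -0.1864, 0.1337]
tool_rot: [[0.694, -0.72, 0.0], [-0.72, -0.694, -0.0], [0.001, -0.0, -1.0]]
ft_force: [-0.1, -0.4, -0.0]
grip_width: 0.0384
```

arm_command:
  grip: 0
  steps:
    - {"delta_pos":[0,0,0],"dr":[0,0,0]}
    - {"delta_pos":[0,0,0],"dr":[0,0,0]}
    - {"delta_pos":[0,0,0],"dr":[0,0,0]}
    - {"delta_pos":[0,0,0],"dr":[0,0,0]}
    - {"delta_pos":[0,0,0],"dr":[0,0,0]}
    - {"delta_pos":[0,0,0],"dr":[0,0,0]}
    - {"delta_pos":[0,0,0],"dr":[0,0,0]}
    - {"delta_pos":[0,0,0],"dr":[0,0,0]}

```text
time_s: 3.6
position: [0.5852, -0.1855, 0.1342]
tool_rot: [[0.694, -0.72, -0.001], [-0.72, -0.694, 0.0], [-0.001, 0.0, -1.0]]
ft_force: [-4.9, 2.5, 4.7]
grip_width: 0.0091
```

arm_command:
  steps:
    - {"delta_pos":[0,0,0],"dr":[0,0,-5]}
    - {"delta_pos":[0,0,0],"dr":[0,0,-5]}
    - {"delta_pos":[0,0,0],"dr":[0,0,-5]}
    - {"delta_pos":[0,0,0],"dr":[0,0,-5]}
    - {"delta_pos":[0,0,0],"dr":[0,0,-5]}
    - {"delta_pos":[0,0,0],"dr":[0,0,-5]}
    - {"delta_pos":[0,0,0],"dr":[0,0,-5]}
    - {"delta_pos":[0,0,0],"dr":[0,0,-4]}
    - {"delta_pos":[0,0,0],"dr":[0,0,0]}
    - {"delta_pos":[0,0,0],"dr":[0,0,0]}

```text
time_s: 4.6
position: [0.5849, -0.185, 0.1342]
tool_rot: [[0.087, -0.996, -0.001], [-0.996, -0.087, 0.001], [-0.001, 0.001, -1.0]]
ft_force: [-5.9, 4.7, 6.2]
grip_width: 0.0093
```

```bash
python3 -c "
from h import *
s=env.observe();R=s['tool_rot'];print(s['position'],np.degrees(np.arctan2(R[1,0],R[0,0])),s['ft_force'],s['wrist_torque'],s['q'])"
```

```text
[ 0.58490096 -0.18500629  0.13417784] -85.02025841117863 [-5.91357418  4.68002581  6.2101947 ] [0.71546357 0.89110364 0.12003032] [-2.86053034e+01  3.39952167e+01  7.38837123e+01  2.82773012e-02
  7.22328403e+01  5.64062424e+01]
```

arm_command:
  steps:
    - {"delta_pos":[0,0,0],"dr":[0,0,-1.5]}
    - {"delta_pos":[0,0,0],"dr":[0,0,0]}
    - {"delta_pos":[0,0,0],"dr":[0,0,0]}

```text
time_s: 4.9
position: [0.5849, -0.185, 0.1342]
tool_rot: [[0.062, -0.998, -0.002], [-0.998, -0.062, 0.001], [-0.001, 0.002, -1.0]]
ft_force: [-5.5, 5.2, 5.5]
grip_width: 0.0092
```

```bash
python3 -c "
from h import *
s=env.observe();R=s['tool_rot'];print(s['position'],np.degrees(np.arctan2(R[1,0],R[0,0])),s['ft_force'],s['wrist_torque'],s['q'])"
```

```text
[ 0.58489528 -0.18497894  0.13417645] -86.46349705118686 [-5.47047108  5.22983933  5.49575291] [0.71899457 0.91330414 0.58066592] [-2.85972129e+01  3.39958929e+01  7.38826261e+01  1.19969856e-02
  7.22352442e+01  5.78625571e+01]
```

arm_command:
  grip: 1
  steps:
    - {"delta_pos":[0,0,0],"dr":[0,0,0]}
    - {"delta_pos":[0,0,0],"dr":[0,0,0]}
    - {"delta_pos":[0,0,0],"dr":[0,0,0]}
    - {"delta_pos":[0,0,20],"dr":[0,0,0]}
    - {"delta_pos":[0,0,30],"dr":[0,0,0]}
    - {"delta_pos":[0,0,30],"dr":[0,0,0]}
    - {"delta_pos":[-2,20,10],"dr":[0,0,-2.5]}
    - {"delta_pos":[-3,35,0],"dr":[0,0,-2.5]}
    - {"delta_pos":[-3,35,0],"dr":[0,0,-2.5]}
    - {"delta_pos":[-3,35,0],"dr":[0,0,-2.5]}
    - {"delta_pos":[-3,35,0],"dr":[0,0,-2.5]}
    - {"delta_pos":[-3,35,0],"dr":[0,0,-2.5]}
    - {"delta_pos":[-3,35,0],"dr":[0,0,-2.5]}
    - {"delta_pos":[-3,35,0],"dr":[0,0,-2.5]}
    - {"delta_pos":[-3,35,0],"dr":[0,0,-2.5]}
    - {"delta_pos":[-2,35,-10],"dr":[0,0,-2.5]}
    - {"delta_pos":[-2,20,-10],"dr":[0,0,-2.5]}
    - {"delta_pos":[0,8,-10],"dr":[0,0,-3]}
    - {"delta_pos":[0,0,0],"dr":[0,0,0]}
    - {"delta_pos":[0,0,0],"dr":[0,0,0]}

```text
time_s: 6.9
position: [0.5558, 0.1767, 0.1936]
tool_rot: [[-0.454, -0.891, 0.0], [-0.891, 0.454, -0.0], [0.0, -0.0, -1.0]]
ft_force: [0.3, 0.4, 0.4]
grip_width: 0.0855
```

```bash
python3 look.py w2; python3 -c "
import cv2;im=cv2.imread('pics/w2.png');cv2.imwrite('pics/w2b.png',cv2.resize(im,(800,500),interpolation=cv2.INTER_CUBIC))"
```

```text
6.9 [0.5558 0.1767 0.1936] yaw -116.98938643312205 zax [ 2.e-04 -2.e-04 -1.e+00] [0.3 0.4 0.4] 0.0854818343353924
```

View pics/w2b.png

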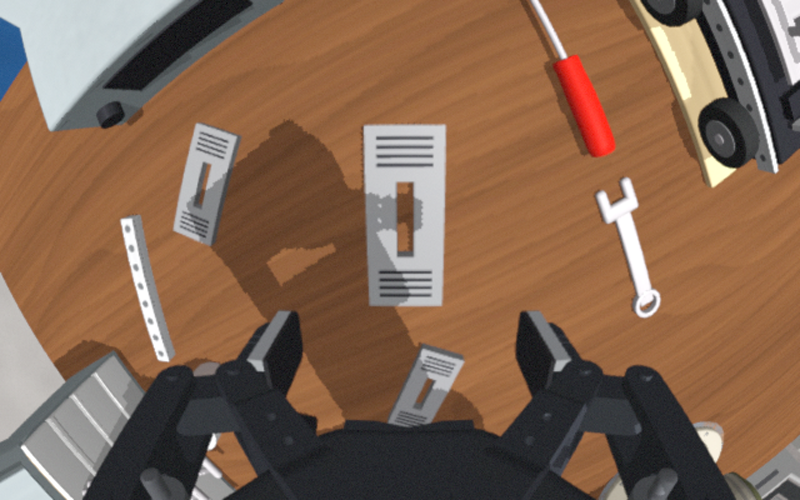

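The large lid is nearly upright in the view, with corners (363,125), (446,125), (442,305) and (369,305). The smaller look-alikes are at (205,185) and (427,385).

Run:
```python
from h import *
import pickle
c=pickle.load(open('pics/w2.pkl','rb'));ang=lambda d:np.degrees(np.arctan2(d[1],d[0]))
f=lambda u,v:at('wrist',u*.8-.1,v*.8-.1,.016,c)
L=[f(*p) for p in((363,125),(446,125),(442,305),(369,305))];a,b=(L[0]+L[1])/2,(L[2]+L[3])/2
print(np.mean(L,0),(f(405,183)+f(405,256))/2,np.linalg.norm(a-b),np.linalg.norm(L[0]-L[1]),np.linalg.norm(L[2]-L[3]),ang(a-b),ang(L[0]-L[3]),ang(L[1]-L[2]))
```

```text
[0.55946027 0.17754993 0.016     ] [0.55914445 0.17765716 0.016     ] 0.1502470920728384 0.06333985352991918 0.06290724014243797 -26.788743808322117 -26.706443207922707 -26.871147449464875
```

arm_command:
  steps:
    - {"delta_pos":[3.3,1,-20],"dr":[0,0,0.2]}
    - {"delta_pos":[0,0,-30],"dr":[0,0,0]}
    - {"delta_pos":[0,0,-30],"dr":[0,0,0]}
    - {"delta_pos":[0,0,-30],"dr":[0,0,0]}
    - {"delta_pos":[0,0,-30],"dr":[0,0,0]}
    - {"delta_pos":[0,0,-20],"dr":[0,0,0]}
    - {"delta_pos":[0,0,-10],"dr":[0,0,0]}
    - {"delta_pos":[0,0,-4],"dr":[0,0,0]}
    - {"delta_pos":[0,0,0],"dr":[0,0,0]}
    - {"delta_pos":[0,0,0],"dr":[0,0,0]}

```text
time_s: 7.95
position: [0.5596, 0.1779, 0.0204]
tool_rot: [[-0.452, -0.892, 0.002], [-0.892, 0.452, 0.0], [-0.001, -0.002, -1.0]]
ft_force: [-0.5, -0.2, 0.2]
grip_width: 0.0853
```

arm_command:
  grip: 0
  squeeze: 40
  steps:
    - {"delta_pos":[0,0,0],"dr":[0,0,0]}
    - {"delta_pos":[0,0,0],"dr":[0,0,0]}
    - {"delta_pos":[0,0,0],"dr":[0,0,0]}
    - {"delta_pos":[0,0,0],"dr":[0,0,0]}
    - {"delta_pos":[0,0,0],"dr":[0,0,0]}
    - {"delta_pos":[0,0,0],"dr":[0,0,0]}

```text
time_s: 8.55
position: [0.5593, 0.1781, 0.0203]
tool_rot: [[-0.452, -0.892, 0.002], [-0.892, 0.452, 0.0], [-0.001, -0.001, -1.0]]
ft_force: [-0.4, -0.8, 6.8]
grip_width: 0.0611
```

arm_command:
  steps:
    - {"delta_pos":[0,0,10],"dr":[0,0,0]}
    - {"delta_pos":[0,0,30],"dr":[0,0,0]}
    - {"delta_pos":[0,0,40],"dr":[0,0,0]}
    - {"delta_pos":[0,0,40],"dr":[0,0,0]}
    - {"delta_pos":[0,0,40],"dr":[0,0,0]}
    - {"delta_pos":[1,-18,20],"dr":[0,0,2]}
    - {"delta_pos":[2,-30,10],"dr":[0,0,2.5]}
    - {"delta_pos":[3,-35,0],"dr":[0,0,3.5]}
    - {"delta_pos":[3,-35,0],"dr":[0,0,3.5]}
    - {"delta_pos":[3,-35,0],"dr":[0,0,3.5]}
    - {"delta_pos":[3,-35,0],"dr":[0,0,3.5]}
    - {"delta_pos":[3,-35,0],"dr":[0,0,3.5]}
    - {"delta_pos":[3,-35,0],"dr":[0,0,3.5]}
    - {"delta_pos":[3,-35,0],"dr":[0,0,3.5]}
    - {"delta_pos":[2,-35,0],"dr":[0,0,2]}
    - {"delta_pos":[0.5,-25,0],"dr":[0,0,1.5]}
    - {"delta_pos":[0,-10,0],"dr":[0,0,0]}
    - {"delta_pos":[0,0,0],"dr":[0,0,0]}
    - {"delta_pos":[0,0,0],"dr":[0,0,0]}

```text
time_s: 10.45
position: [0.5853, -0.1839, 0.2095]
tool_rot: [[0.098, -0.995, -0.0], [-0.995, -0.098, 0.001], [-0.001, 0.0, -1.0]]
ft_force: [-0.8, -0.3, -2.0]
grip_width: 0.061
```

```bash
python3 look.py w3
python3 - <<'E'
from h import *
w=cv2.imread('pics/w3.png')
s=env.get_image('scene');d=env.get_image('side');cv2.imwrite('pics/s3.png',s)
cv2.imwrite('pics/d3.png',d)
p=pix('scene',(.586,-.185,.15)).astype(int);q=pix('side',(.586,-.185,.15)).astype(int);print(p,q)
o=np.zeros((600,800,3),np.uint8)
o[:300,:480]=cv2.resize(w,(480,300),interpolation=cv2.INTER_AREA)
a=s[p[1]-50:p[1]+50,p[0]-65:p[0]+65];o[300:,:390]=cv2.resize(a,(390,300),interpolation=cv2.INTER_CUBIC)
b=d[q[1]-50:q[1]+50,q[0]-65:q[0]+65];o[300:,400:790]=cv2.resize(b,(390,300),interpolation=cv2.INTER_CUBIC)
cv2.imwrite('pics/m3.png',o)
E
```

```text
10.45 [ 0.5853 -0.1839  0.2095] yaw -84.35428240340183 zax [-2.e-04  6.e-04 -1.e+00] [-0.8 -0.3 -2. ] 0.06104825670304565
[260 235] [313 144]
```

View pics/m3.png

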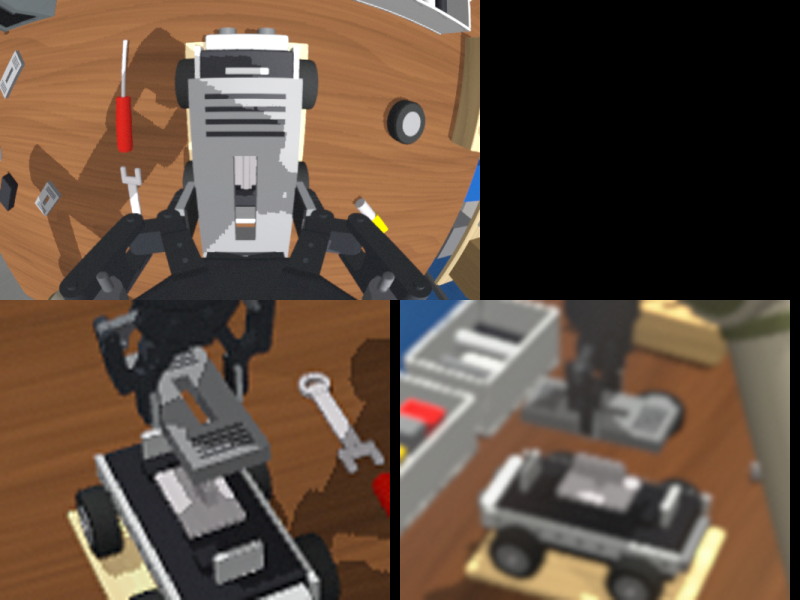

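Run:
```python
from h import *
w=cv2.imread('pics/w3.png')
o=np.zeros((600,800,3),np.uint8)
o[:560,:300]=cv2.resize(w[190:330,290:365],(300,560),interpolation=cv2.INTER_CUBIC)
o[:600,310:790]=cv2.resize(w[80:350,220:436],(480,600),interpolation=cv2.INTER_CUBIC)
cv2.imwrite('pics/m4.png',o)
```

```text
(no output)
```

View pics/m4.png

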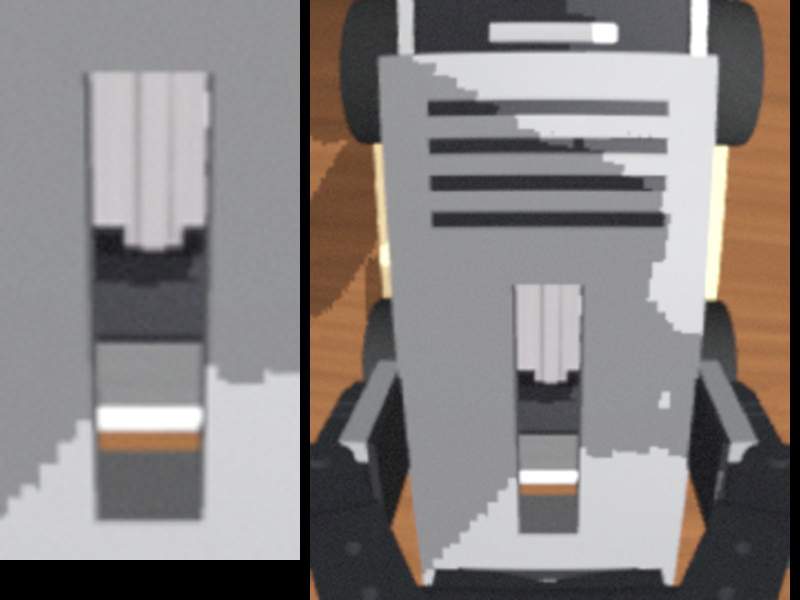

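Run:
```python
from h import *
import pickle
c=pickle.load(open('pics/w3.pkl','rb'))
A=lambda X,Y,z:at('wrist',290+X/4-.4,190+Y/4-.4,z,c)
B=lambda X,Y,z:at('wrist',220+(X-310)/2.222-.3,80+Y/2.222-.3,z,c)
zl=.2052
t=[A(87,72,zl),A(211,72,zl),A(203,520,zl),A(96,520,zl)]
e=np.deg2rad(5.6);R=np.array([[np.cos(e),np.sin(e)],[-np.sin(e),np.cos(e)]])
f=lambda p:(R@(p[:2]-np.array([.5853,-.1839]))*1000).round(1)
print('slot',f(np.mean(t,0)),[f(p) for p in t])
print('lid far corners',f(B(379,57,zl)),f(B(718,57,zl)))
print('bar near end',f(A(154,248,.138)),'bar at slot end',f(A(154,72,.138)))
print('near cheek in/out',f(A(150,407,.112)),f(A(150,430,.112)))
print('far cheek',f(B(488,22,.112)),f(B(618,22,.112)),f(B(488,43,.112)),f(B(618,43,.112)))
```

```text
slot [ 0.2 -0.5] [array([31.2,  6.3]), array([31.2, -7.1]), array([-30.9,  -7.5]), array([-30.9,   6.4])]
lid far corners [75.2 30.7] [ 75.3 -31.5]
bar near end [-25.7  -1.3] bar at slot end [ 7.1 -1.2]
near cheek in/out [-78.3  -0.7] [-84.4  -0.7]
far cheek [84.5 18.5] [ 84.6 -22.2] [77.8 18.6] [ 77.9 -22.3]
```

arm_command:
  steps:
    - {"delta_pos":[-0.3,-0.8,-10],"dr":[0,0,0]}
    - {"delta_pos":[0,0,-20],"dr":[0,0,0]}
    - {"delta_pos":[0,0,-15],"dr":[0,0,0]}
    - {"delta_pos":[0,0,0],"dr":[0,0,0]}
    - {"delta_pos":[0,0,-5],"dr":[0,0,0]}
    - {"delta_pos":[0,0,-5],"dr":[0,0,0]}
    - {"delta_pos":[0,0,-5],"dr":[0,0,0]}
    - {"delta_pos":[0,0,0],"dr":[0,0,0]}

```text
time_s: 11.4
position: [0.5849, -0.1857, 0.1488]
tool_rot: [[0.098, -0.995, -0.001], [-0.995, -0.098, 0.0], [-0.001, 0.001, -1.0]]
ft_force: [-0.0, 0.1, -1.5]
grip_width: 0.0609
```

arm_command:
  steps:
    - {"delta_pos":[0,0,-5],"dr":[0,0,0]}
    - {"delta_pos":[0,0,-5],"dr":[0,0,0]}
    - {"delta_pos":[0,0,-5],"dr":[0,0,0]}
    - {"delta_pos":[0,0,-5],"dr":[0,0,0]}
    - {"delta_pos":[0,0,-3],"dr":[0,0,0]}
    - {"delta_pos":[0,0,-2],"dr":[0,0,0]}
    - {"delta_pos":[0,0,0],"dr":[0,0,0]}
    - {"delta_pos":[0,0,0],"dr":[0,0,0]}

```text
time_s: 12.2
position: [0.5852, -0.1859, 0.1245]
tool_rot: [[0.098, -0.995, 0.0], [-0.995, -0.098, -0.0], [0.0, -0.0, -1.0]]
ft_force: [1.2, -0.6, -1.1]
grip_width: 0.0609
```

arm_command:
  steps:
    - {"delta_pos":[0,0,-1.5],"dr":[0,0,0]}
    - {"delta_pos":[0,0,0],"dr":[0,0,0]}
    - {"delta_pos":[0,0,0],"dr":[0,0,0]}

```text
time_s: 12.5
position: [0.5853, -0.1859, 0.1234]
tool_rot: [[0.098, -0.995, 0.001], [-0.995, -0.098, -0.0], [0.001, -0.001, -1.0]]
ft_force: [0.1, 0.8, 2.4]
grip_width: 0.061
```

arm_command:
  grip: 0.9
  squeeze: 20
  steps:
    - {"delta_pos":[0,0,0],"dr":[0,0,0]}
    - {"delta_pos":[0,0,0],"dr":[0,0,0]}
    - {"delta_pos":[0,0,0],"dr":[0,0,0]}
    - {"delta_pos":[0,0,0],"dr":[0,0,0]}
    - {"delta_pos":[0,0,15],"dr":[0,0,0]}
    - {"delta_pos":[0,0,30],"dr":[0,0,0]}
    - {"delta_pos":[0,0,35],"dr":[0,0,0]}
    - {"delta_pos":[0,0,0],"dr":[0,0,0]}
    - {"delta_pos":[0,0,0],"dr":[0,0,0]}

```text
time_s: 13.4
position: [0.5852, -0.1858, 0.2031]
tool_rot: [[0.098, -0.995, 0.001], [-0.995, -0.098, -0.001], [0.001, -0.001, -1.0]]
ft_force: [0.8, -0.2, -1.1]
grip_width: 0.0769
```

```bash
python3 look.py w5
python3 - <<'E'
from h import *
w=cv2.imread('pics/w5.png')
cv2.imwrite('pics/m5.png',cv2.resize(w[90:340,220:440],(528,600),interpolation=cv2.INTER_CUBIC))
E
```

```text
13.4 [ 0.5852 -0.1858  0.2031] yaw -84.36238120770183 zax [ 1.e-03 -5.e-04 -1.e+00] [ 0.8 -0.2 -1.1] 0.07689621137221153
```

View pics/m5.png

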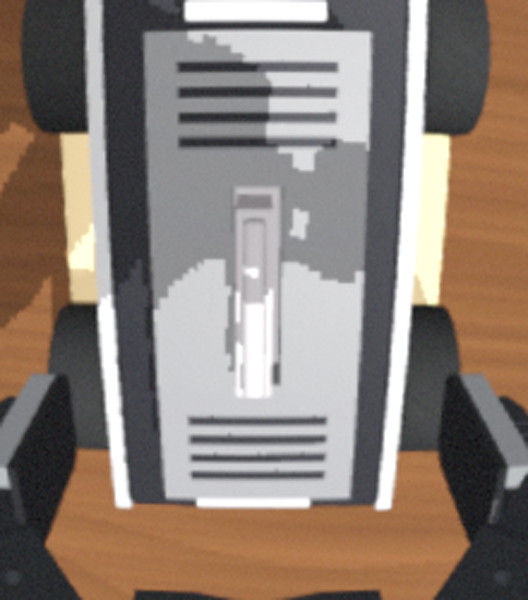

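arm_command:
  grip: 0.18
  steps:
    - {"delta_pos":[0,0.7,0],"dr":[0,0,0]}
    - {"delta_pos":[0,0,0],"dr":[0,0,0]}
    - {"delta_pos":[0,0,0],"dr":[0,0,0]}
    - {"delta_pos":[0,0,0],"dr":[0,0,0]}
    - {"delta_pos":[0,0,0],"dr":[0,0,0]}
    - {"delta_pos":[0,0,0],"dr":[0,0,0]}
    - {"delta_pos":[0,0,-20],"dr":[0,0,0]}
    - {"delta_pos":[0,0,-15],"dr":[0,0,0]}
    - {"delta_pos":[0,0,-5],"dr":[0,0,0]}
    - {"delta_pos":[0,0,-5],"dr":[0,0,0]}
    - {"delta_pos":[0,0,-5],"dr":[0,0,0]}
    - {"delta_pos":[0,0,-5],"dr":[0,0,0]}
    - {"delta_pos":[0,0,-3],"dr":[0,0,0]}
    - {"delta_pos":[0,0,0],"dr":[0,0,0]}
    - {"delta_pos":[0,0,0],"dr":[0,0,0]}

```text
time_s: 14.95
position: [0.5852, -0.1852, 0.145]
tool_rot: [[0.098, -0.995, 0.0], [-0.995, -0.098, -0.0], [0.0, -0.0, -1.0]]
ft_force: [0.3, -0.1, 0.0]
grip_width: 0.0154
```

arm_command:
  steps:
    - {"delta_pos":[0,0,-3],"dr":[0,0,0]}
    - {"delta_pos":[0,0,-3],"dr":[0,0,0]}
    - {"delta_pos":[0,0,-3],"dr":[0,0,0]}
    - {"delta_pos":[0,0,-2],"dr":[0,0,0]}
    - {"delta_pos":[0,0,0],"dr":[0,0,0]}
    - {"delta_pos":[0,0,0],"dr":[0,0,0]}

```text
time_s: 15.55
position: [0.5854, -0.1852, 0.1343]
tool_rot: [[0.098, -0.995, 0.001], [-0.995, -0.098, -0.001], [0.001, -0.001, -1.0]]
ft_force: [-0.6, 0.8, 6.9]
grip_width: 0.0153
```

arm_command:
  steps:
    - {"delta_pos":[0,0,-1],"dr":[0,0,0]}
    - {"delta_pos":[0,0,-0.7],"dr":[0,0,0]}
    - {"delta_pos":[0,0,0],"dr":[0,0,0]}
    - {"delta_pos":[0,0,0],"dr":[0,0,0]}

```text
time_s: 15.95
position: [0.5854, -0.1852, 0.1333]
tool_rot: [[0.098, -0.995, 0.001], [-0.995, -0.098, -0.001], [0.001, -0.001, -1.0]]
ft_force: [-2.9, 1.7, 10.8]
grip_width: 0.0154
```

arm_command:
  grip: 0
  squeeze: 20
  steps:
    - {"delta_pos":[0,0,0],"dr":[0,0,0]}
    - {"delta_pos":[0,0,0],"dr":[0,0,0]}
    - {"delta_pos":[0,0,0],"dr":[0,0,0]}
    - {"delta_pos":[0,0,0],"dr":[0,0,0]}

```text
time_s: 16.35
position: [0.5855, -0.1849, 0.1334]
tool_rot: [[0.098, -0.995, 0.002], [-0.995, -0.098, -0.0], [0.001, -0.002, -1.0]]
ft_force: [-3.6, 2.1, 10.8]
grip_width: 0.0096
```

arm_command:
  steps:
    - {"delta_pos":[0,0,-0.6],"dr":[0,0,0]}
    - {"delta_pos":[0,0,0],"dr":[0,0,0]}
    - {"delta_pos":[0,0,0],"dr":[0,0,4]}
    - {"delta_pos":[0,0,0],"dr":[0,0,4]}
    - {"delta_pos":[0,0,0],"dr":[0,0,4]}
    - {"delta_pos":[0,0,0],"dr":[0,0,4]}
    - {"delta_pos":[0,0,0],"dr":[0,0,4]}
    - {"delta_pos":[0,0,0],"dr":[0,0,0]}

```text
time_s: 17.15
position: [0.5855, -0.185, 0.1334]
tool_rot: [[0.435, -0.901, 0.002], [-0.901, -0.435, -0.001], [0.002, -0.002, -1.0]]
ft_force: [-2.9, 2.6, 14.2]
grip_width: 0.0095
```

```bash
cat > st.py <<'E'
from h import *
s=env.observe();R=s['tool_rot'];print(s['time_s'],s['position'].round(4),np.degrees(np.arctan2(R[1,0],R[0,0])),s['ft_force'].round(1),s['wrist_torque'].round(2),s['grip_width'])
E
python3 st.py
```

```text
17.15 [ 0.5855 -0.185   0.1334] -64.24022165487656 [-2.9  2.6 14.2] [0.57 0.51 0.04] 0.009461639492227577
```

arm_command:
  steps:
    - {"delta_pos":[0,0,0],"dr":[0,0,5]}
    - {"delta_pos":[0,0,0],"dr":[0,0,5]}
    - {"delta_pos":[0,0,0],"dr":[0,0,5]}
    - {"delta_pos":[0,0,0],"dr":[0,0,5]}
    - {"delta_pos":[0,0,0],"dr":[0,0,5]}
    - {"delta_pos":[0,0,0],"dr":[0,0,5]}
    - {"delta_pos":[0,0,0],"dr":[0,0,5]}
    - {"delta_pos":[0,0,0],"dr":[0,0,5]}
    - {"delta_pos":[0,0,0],"dr":[0,0,5]}
    - {"delta_pos":[0,0,0],"dr":[0,0,5]}
    - {"delta_pos":[0,0,0],"dr":[0,0,5]}
    - {"delta_pos":[0,0,0],"dr":[0,0,5]}
    - {"delta_pos":[0,0,0],"dr":[0,0,5]}
    - {"delta_pos":[0,0,0],"dr":[0,0,5]}
    - {"delta_pos":[0,0,0],"dr":[0,0,0]}
    - {"delta_pos":[0,0,0],"dr":[0,0,0]}

```text
time_s: 18.75
position: [0.5858, -0.1852, 0.1334]
tool_rot: [[0.995, 0.098, 0.003], [0.098, -0.995, -0.001], [0.003, 0.001, -1.0]]
ft_force: [-2.4, 2.2, 14.3]
grip_width: 0.0094
```

```bash
python3 st.py
```

```text
18.75 [ 0.5858 -0.1852  0.1334] 5.638799541044627 [-2.4  2.2 14.3] [ 0.45  0.28 -0.02] 0.009435959154040517
```

Go on until the stop is felt.

arm_command:
  steps:
    - {"delta_pos":[0,0,0],"dr":[0,0,1.5]}
    - {"delta_pos":[0,0,0],"dr":[0,0,1.5]}
    - {"delta_pos":[0,0,0],"dr":[0,0,0]}
    - {"delta_pos":[0,0,0],"dr":[0,0,0]}

```text
time_s: 19.15
position: [0.5858, -0.1852, 0.1334]
tool_rot: [[0.989, 0.149, 0.003], [0.149, -0.989, -0.001], [0.003, 0.001, -1.0]]
ft_force: [-1.8, 2.7, 14.0]
grip_width: 0.0093
```

```bash
python3 st.py
```

```text
19.15 [ 0.5858 -0.1852  0.1334] 8.553565237824115 [-1.8  2.7 14. ] [ 0.48  0.28 -0.71] 0.009292559359104459
```

arm_command:
  steps:
    - {"delta_pos":[0,0,0],"dr":[0,0,-2]}
    - {"delta_pos":[0,0,2],"dr":[0,0,0]}
    - {"delta_pos":[0,0,2],"dr":[0,0,0]}
    - {"delta_pos":[0,0,0],"dr":[0,0,0]}

```text
time_s: 19.55
position: [0.5857, -0.1852, 0.1337]
tool_rot: [[0.993, 0.115, 0.0], [0.115, -0.993, 0.001], [0.0, -0.001, -1.0]]
ft_force: [7.8, -1.6, -10.2]
grip_width: 0.0096
```

arm_command:
  grip: 0.5
  steps:
    - {"delta_pos":[0,0,1],"dr":[0,0,0]}
    - {"delta_pos":[0,0,1],"dr":[0,0,0]}
    - {"delta_pos":[0,0,1],"dr":[0,0,0]}
    - {"delta_pos":[0,0,0],"dr":[0,0,0]}
    - {"delta_pos":[0,0,0],"dr":[0,0,0]}
    - {"delta_pos":[0,0,10],"dr":[0,0,0]}
    - {"delta_pos":[0,0,20],"dr":[0,0,0]}
    - {"delta_pos":[0,0,30],"dr":[0,0,0]}
    - {"delta_pos":[0,0,30],"dr":[0,0,0]}
    - {"delta_pos":[0,0,0],"dr":[0,0,0]}
    - {"delta_pos":[0,0,0],"dr":[0,0,0]}

```text
time_s: 20.65
position: [0.5851, -0.1851, 0.2292]
tool_rot: [[0.993, 0.116, 0.001], [0.116, -0.993, -0.001], [0.001, 0.001, -1.0]]
ft_force: [-0.1, 0.8, -0.0]
grip_width: 0.0432
```

```bash
python3 look.py w6
python3 - <<'E'
from h import *
w=cv2.imread('pics/w6.png')
o=np.zeros((600,800,3),np.uint8)
o[:300,:480]=cv2.resize(w,(480,300),interpolation=cv2.INTER_AREA)
for n,x in(('scene',0),('side',400)):
    s=env.get_image(n);p=pix(n,(.586,-.185,.11)).astype(int)
    o[300:,x:x+390]=cv2.resize(s[p[1]-50:p[1]+50,p[0]-65:p[0]+65],(390,300),interpolation=cv2.INTER_CUBIC)
cv2.imwrite('pics/m6.png',o)
E
```

```text
20.65 [ 0.5851 -0.1851  0.2292] yaw 6.641048044392142 zax [ 1.1e-03 -6.0e-04 -1.0e+00] [-0.1  0.8 -0. ] 0.04315114520405546
```

View pics/m6.png

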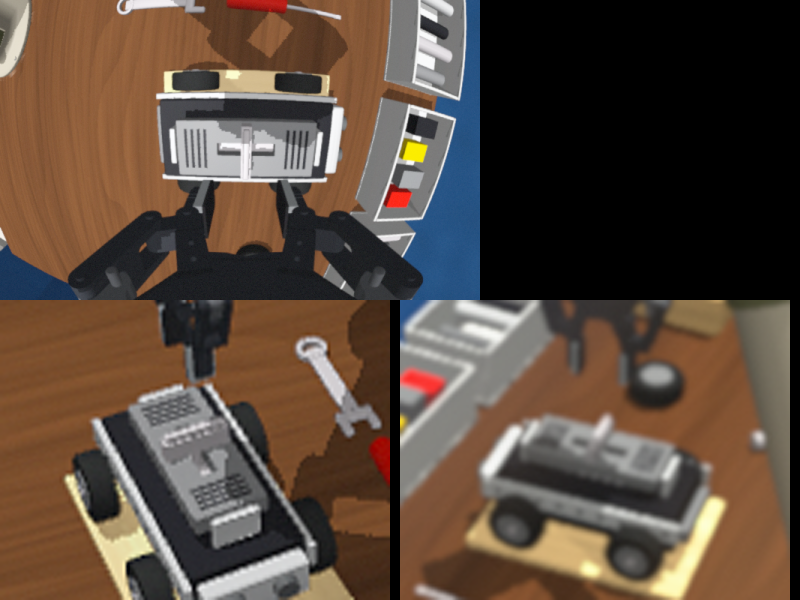

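The crossbar lies across the lid at (245,148) in the wrist panel. The lid sits between the cheeks, and the gripper is clear of everything.

```bash
python3 -c "
from rig import env
print(env.close_job())"
```

```text
the job is handed in; nothing more can be done
None
```

The battery bay is closed and the job is handed in at about 21 s of the 61 s allowed; no verdict was reported.

- **T-head in line:** I turned it about 40° clockwise until the torque rose at its stop.
- **Lid on:** I gripped the largest lid across its width and lowered it between the cheeks without hitting anything. The T-head came up through the slot.
- **Locked:** I pressed the lid down with the fingertips on either side of the crossbar, at 11–14 N, until the push went solid at the seats. While holding it there, I turned the T-head a quarter turn until it met its far stop (0.7 N m).

**Last checks:** The final pictures show the crossbar across the lid, the lid flat between the cheeks, and the gripper clear with no contact force. I saw no sign that any other object had moved, but I did not re-measure their positions.

**Not directly measured:** That the lid reached its seats was judged from force and height only. On letting go, the first 4 mm of lift left the tool about 0.3 mm higher with a 10 N pull, because the fingers still gripped the T-head. It came free once the fingers opened.

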